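# Shuttle the sample vial through purge and start the run

### The arm

A 6-joint arm with a two-finger parallel gripper is mounted at the origin on the work surface. World frame = base frame: x ahead of the robot, y to its left, z up, the work surface at z = 0. Lengths are in mm, angles in degrees, forces in N, time in s.
With the tool pointing down it reaches from about 300 to 850 mm from the base axis. Payload 4.2 kg.
Tool frame: the origin (TCP) lies midway between the tips of the shut fingers; the grasp point (between the pads) lies env.grasp_offset behind it (env.grasp_offset is the distance from the TCP to the grasp point, in mm); y points along the fingers, x is the direction in which the jaws open and shut, and the axes are right-handed (so a half turn about y gives the same grasp; the last joint's range is limited). The gripper opens to 91 mm and grips with 3 to 60 N. Pads are 32 mm wide; open, the fingers measure 118 mm over their backs; the gripper's body (76 mm by 178 mm) begins 60 mm behind the grasp point.
Start: joints at [-68.354, 18.312, 89.639, -0, 72.044, -1.146], TCP at [222.754, -530.117, 213.976] pointing down, gripper open.
Joint ranges: [-177.97, 177.97], [-48.28, 115.42], [12.27, 149.76], [-77.06, 257.06], [2.81, 150.46], [-146.56, 146.56]. Speed limits (degrees/s): [147.25, 147.25, 180, 180, 180, 180].

### API

Orientations are given as [roll, pitch, yaw] about the fixed x, y, z axes, in that order (R = Rz(yaw) Ry(pitch) Rx(roll)).
In Python, from workcell import state, vision, job, env gives the robot as it stands.
- The arm moves only by the shell command python3 -m handwheel 'ROWS' [FORCE]. ROWS is JSON, a list of rows, each a list of 3 entries, a list of its own where there are three numbers: the finger opening in cm, from 0 to 9.12, then the shift along the tool's x, y, z in cm, then the turn about the tool's y in degrees. A call has 1 to 10 rows; each row is the pose to reach, as a shift and turn from the pose measured when the call began, along the tool's axes at that moment; what a row does not reach only later rows make up. A row lasts 1/10 s, in which the tool goes at most 50 mm and 8.59 degrees, less where a joint would pass 70% of its speed; a pose out of reach is approached as far as the arm can. A call with a gripper value outside its range is refused whole. The fingers move at their own pace and stop on an object; FORCE is the grip in N (left out, the last holds). Time passes only in rows, so rows that repeat a pose let the fingers close. It gives the time, the measured TCP pose, the force and the opening at its end, in the units of the state.
- state(): the state, without advancing time (a new reading comes with each control period).
- vision.grab_frame(name): name is "scene" or "top" or "wrist"; returns the picture (400x640x3 uint8, red, green, blue); there is no depth.
- vision.camera_model(name): a dict with "fov_y" (degrees; the focal length in pixels is half the picture's height over the tangent of half this angle, whatever the lens; pixels are square), "cx", "cy" (the principal point, pixels), "extrinsics" (4x4, takes a point from world to camera coordinates). Camera axes: x right, y up, looking along -z (the intrinsics and any distortion apply to the point x, -y, -z); pixel columns grow to the right and rows downward; lengths in mm; the calibration is good to about 2 mm. A picture is of the moment at which its call begins: read the wrist's pose just before it. camera_model takes no time and is no camera call; for the wrist camera it gives the pose at the moment of the call.
- job.job_done(): hands the job in, once; it reports no verdict.
The state is a dict: "time_s": time; "qpos": joint angles; "qvel": joint speeds; "effort": joint torques, N m; "ee_pos": TCP position; "ee_rot": TCP orientation; "force": force on the tool from outside, world axes, zero at the start; "torque": the same for the moment, N m; "gripper_width": finger opening in mm.
Only numpy, scipy, OpenCV 4.12 (cv2) and the standard library are available. Lean on these libraries where they do the work, as an engineer would, in place of code of your own. Each camera call takes 0.05 s, during which the arm holds its last target.

### The job

One of the two vial shuttles carries a glass vial: with the fingertips push that shuttle all the way in to its end stop, then let go so that its spring brings it back and the stop pin catches it half-way. Once it has latched, press the round start key on the small control box fully down and let it come up again. Pinch and lift nothing: the vial stays standing in its nest, and the empty shuttle and everything else on the bench are left where they are.

Things in the scene. Friction and masses are not known exactly. Their poses are not given: they have to be found in the camera images.
- shuttle (a joint): travel (m) of the loaded vial shuttle: 0 = out (rest), 0.060 = fully in at its end stop (0.056 or more counts). A damped spring drives it back out: 4 N at rest, 7 N fully in, plus 28 N per m/s when pushed; let go, it returns within a second. Once past 0.040 the stop pin drops behind its catch block; let go, it then comes back only to 0.038 and stays there.
- shuttle_push (a point): centre of the front face of the loaded shuttle's push plate, 60 mm above the bench; moves with the shuttle. The plate is upright, grey plastic, 50 mm wide, 8 mm thick, from 14 to 85 mm above the bench, at the robot's end of the station. x axis: the level direction in which it is pushed in (away from the robot, within 0.25 rad of world +x); y to the left along the plate; z up.
- shuttle_base: fixed station of the loaded shuttle: aluminium base 280 x 90 x 12 mm, guide rails to 24 mm high, a grey bridge 62 mm high across it. Origin on the bench, on the rail's centre line; x axis the push direction. Along x from the origin: base -120 to 160 mm, push face -104 mm at rest, vial -20 mm at rest, bridge and stop pin 80 mm.
- shuttle_nest (a point): floor of the round nest on the loaded shuttle in which the vial stands, 24 mm above the bench, 84 mm behind the push face; the nest is a plastic collar 33 mm across outside, 27 mm inside and 26 mm high. Moves with the shuttle.
- shuttle_pin (a joint): drop (m) of the loaded shuttle's stop pin: 0 = up, riding on the shuttle's catch block; 0.008 = down behind the block, latched. It works by its own spring.
- shuttle_pin_head (a point): top of the round head (20 mm across) of the loaded shuttle's stop pin, over the bridge; 86 mm above the bench when up, 78 mm when down.
- vial: the amber glass sample vial with a crimped aluminium cap, 23 mm across, 75 mm high, 20 to 45 g, standing loose in the nest of the loaded shuttle; origin at the centre of its underside, z up. Its top is 99 mm above the bench.
- spare (a joint): travel (m) of the second, empty shuttle, of the same make and behaviour; 0 = out. It must not be operated.
- spare_push (a point): centre of the front face of the empty shuttle's push plate, axes as for the loaded one. The two stations stand side by side, and either may be the left one.
- start_top (a point): centre of the top of the start key: a round black key, 26 mm across, its top 52 mm above the bench when up, in a round grey collar (42 mm across, 42 mm above the bench), on a flat grey control box (110 x 85 x 30 mm). The box is fixed and stands to the left or the right of the two stations; moves with the key.
- start (a joint): how far the start key is pressed (m): 0 = up, 0.006 = fully down (5 N); springs back when let go. At least 0.004 counts as pressed.
- loose_vial: a vial like the sample vial (23 x 75 mm) standing on the bench between the two stations; bystander, origin at the centre of its underside
- jar: a small closed jar, 48 mm across and 70 mm high, standing on the bench between the stations on the robot's side; bystander, origin at the centre of its underside
- beaker: an open glass beaker, 64 mm across, 75 mm high, left rear; bystander, origin at the centre of its underside
- spatula: a thin steel lab spatula, 150 mm long, lying flat between the far ends of the stations; bystander, origin at the centre of its underside
- marker: a marker pen, 125 mm long, 14 mm thick, lying right rear; bystander, origin at the centre of its underside
- stock0: one of three stock vials (23 x 75 mm, tops 79 mm above the bench) standing in a white divided rack (100 x 70 x 35 mm, fixed, on the side opposite to the control box); bystander, origin at the centre of its underside
- stock1: one of three stock vials (23 x 75 mm, tops 79 mm above the bench) standing in a white divided rack (100 x 70 x 35 mm, fixed, on the side opposite to the control box); bystander, origin at the centre of its underside
- stock2: one of three stock vials (23 x 75 mm, tops 79 mm above the bench) standing in a white divided rack (100 x 70 x 35 mm, fixed, on the side opposite to the control box); bystander, origin at the centre of its underside
There are look-alikes about, which are no part of the job. Leave any green look-alike of the vial alone.

How it is judged (in metres and radians):
On the way, in this order (a step that is already met when the one before it is completed fails the run):
1. the loaded shuttle is pushed fully in (at least 56 of 60 mm) (value of joint shuttle above 0.056 m), for 0.1 s.
2. it is let go and has come back to the half-way position, caught by the stop pin, the fingers touching nothing (value of joint shuttle between 0.034 and 0.042 m and value of joint shuttle_pin above 0.006 m and contact force between the fingers and anything else below 0.5 N), for 0.2 s.
3. the start key is pressed down (at least 4 of 6 mm) (value of joint start above 0.004 m), for 0.05 s.
At the end, for the whole second after the job is handed in: the loaded shuttle rests latched half-way (34 to 42 mm of travel, stop pin at least 6 mm down), the vial stands in its nest (within 6 mm of its centre, tilted less than 0.15 rad), the start key is up again (less than 1.5 mm down) and the empty shuttle is out (less than 5 mm) (value of joint shuttle between 0.034 and 0.042 m and value of joint shuttle_pin between 0.006 and 0.01 m and z of vial in the frame of shuttle_nest below 0.005 m and horizontal distance between vial and shuttle_nest below 0.006 m and angle between vial's own z axis and vertical below 0.15 rad and linear speed of vial below 0.02 m/s and value of joint start below 0.0015 m and value of joint spare below 0.005 m); the robot touches nothing.
It fails at once if the vial is lifted (15 mm) or tipped (0.35 rad) (z of vial in the frame of shuttle_nest above 0.015 m or angle between vial's own z axis and vertical above 0.35 rad).
It fails at once if the empty shuttle is pushed (10 mm) (value of joint spare above 0.01 m).
It fails at once if the start key is pressed (3 mm) while the shuttle is not latched (value of joint start above 0.003 m and not (value of joint shuttle between 0.034 and 0.042 m and value of joint shuttle_pin above 0.006 m)).
It fails at once if a bystander is moved by more than 25 mm (distance of any of loose_vial, jar, beaker, spatula, marker, stock0, stock1, stock2 from where it was at the start of the episode above 0.025 m).
It also fails if it takes over 42 s, if anything falls off the work surface, if the arm or the gripper's body presses on something with over 40 N, if the wrist force passes 120 N, or if a joint passes its speed limit or range.

## Working session

There is one attempt and no reset: what is moved stays moved. The work goes in short steps, Python scripts to look and compute and a shell command to move; the robot and the scene stay as the last step left them, time stands still between calls to the robot, and variables do not carry over. Pictures are saved under pics/ and viewed, and the job is handed in when it is done.

```bash
ls; mkdir -p pics
python3 - <<'E'
from workcell import state, vision, job, env
import cv2
s=state()
for k,v in s.items(): print(k,v)
print(env.grasp_offset)
for n in ("scene","top"):
    m=vision.camera_model(n); print(n,m)
    cv2.imwrite(f"pics/{n}0.png",cv2.cvtColor(vision.grab_frame(n),cv2.COLOR_RGB2BGR))
E
```

```text
pics
time_s 0.0
qpos [-6.83526324e+01  1.83502327e+01  8.97057882e+01 -7.04995070e-04
  7.20436010e+01 -1.14484567e+00]
qvel [ 0.07010837 -0.12628188 -0.02973609  0.11349649  0.04544419  0.12924194]
effort [ 5.87524373e-04 -4.12457621e+01 -2.31973493e+01  7.28612160e-02
  4.56265337e-02 -1.54155136e-04]
ee_pos [ 222.57133239 -529.63234354  213.13858576]
ee_rot [-89.9986797    0.09961535 -67.20756764]
force [ 0.12728077  1.01365927 -0.09041581]
torque [-0.04678062 -0.01001892  0.05801755]
gripper_width 91.46051755598248
18.8
scene {'fov_y': 53.74823616770046, 'cx': 318.743155678919, 'cy': 203.60556217976975, 'extrinsics': array([[-8.06328952e-01,  5.91435888e-01,  6.10018456e-03,
         4.64263589e+02],
       [-3.32999644e-01, -4.62467606e-01,  8.21726810e-01,
         1.28851442e+02],
       [ 4.88819863e-01,  6.60550758e-01,  5.69848960e-01,
        -1.34027970e+03],
       [ 0.00000000e+00,  0.00000000e+00,  0.00000000e+00,
         1.00000000e+00]])}
top {'fov_y': 49.920800179159706, 'cx': 326.6639156044233, 'cy': 201.0723559484529, 'extrinsics': array([[ 2.26575505e-02, -9.99737185e-01,  3.49228048e-03,
         9.26084711e-01],
       [ 9.84598679e-01,  2.29199030e-02,  1.73320855e-01,
        -5.67520829e+02],
       [-1.73355347e-01, -4.88531268e-04,  9.84859221e-01,
        -1.13105509e+03],
       [ 0.00000000e+00,  0.00000000e+00,  0.00000000e+00,
         1.00000000e+00]])}
```

View pics/scene0.png

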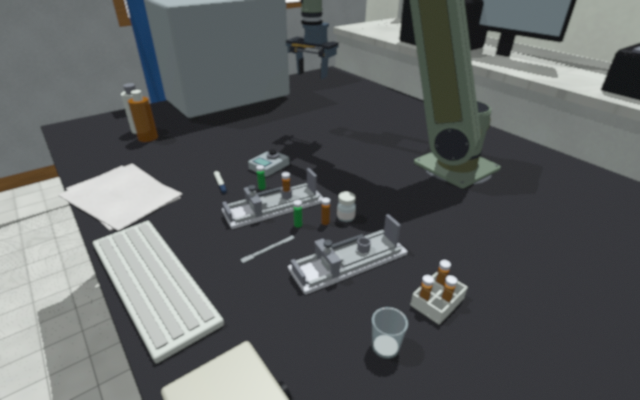

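View pics/top0.png

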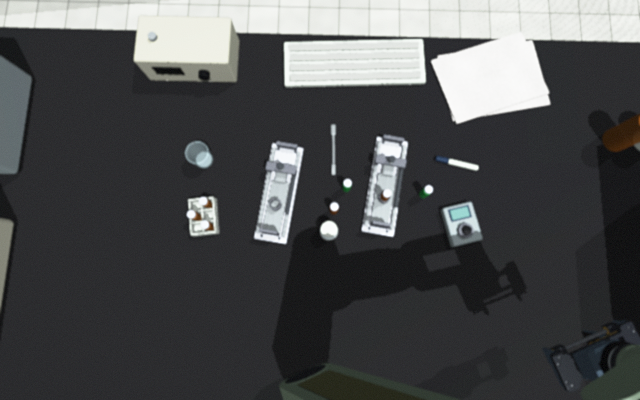

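The scene picture shows two stations. The right one (top ~385,190) has a brown, white-capped vial standing in it, and the left one (top ~278,195) has an empty nest. Green vials stand at (347,184) and (427,190), and the control box is at (462,225). I'll enlarge the crops to confirm.

Run:
```python
import cv2
a=cv2.imread("pics/top0.png")[120:260,330:500]
cv2.imwrite("pics/topc.png",cv2.resize(a,None,fx=4.2,fy=4.2,interpolation=cv2.INTER_CUBIC))
a=cv2.imread("pics/scene0.png")[135:290,200:420]
cv2.imwrite("pics/scenec.png",cv2.resize(a,None,fx=3.6,fy=3.6,interpolation=cv2.INTER_CUBIC))
```

```text
(no output)
```

View pics/topc.png

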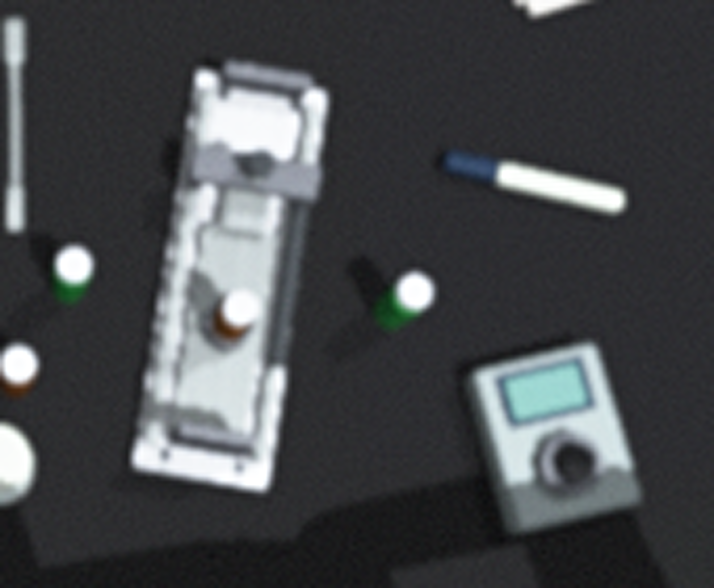

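View pics/scenec.png

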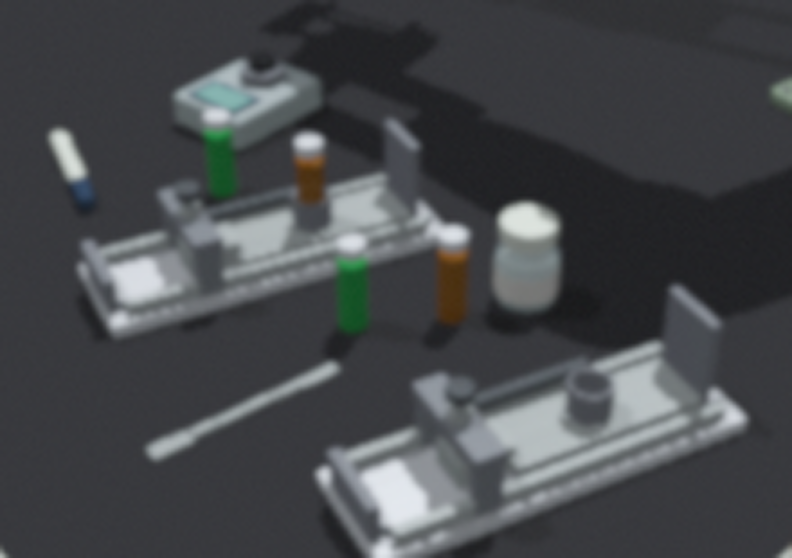

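```bash
cat > h.py <<'E'
import numpy as np
from workcell import vision
def ray(n,u,v,m=None):
    m=m or vision.camera_model(n); f=200/np.tan(np.radians(m["fov_y"]/2))
    E=np.array(m["extrinsics"]); R=E[:3,:3]; t=E[:3,3]
    d=R.T@np.array([(u-m["cx"])/f,-(v-m["cy"])/f,-1.]); return -R.T@t,d
def onz(n,u,v,z,m=None):
    c,d=ray(n,u,v,m); return c+d*(z-c[2])/d[2]
def proj(n,p,m=None):
    m=m or vision.camera_model(n); f=200/np.tan(np.radians(m["fov_y"]/2))
    q=np.array(m["extrinsics"])@np.array([*p,1]); return m["cx"]+f*q[0]/-q[2], m["cy"]-f*q[1]/-q[2]
E
python3 - <<'E'
from h import *
np.set_printoptions(precision=1,suppress=True)
T=lambda x,y,z: onz("top",330+x/4.2,120+y/4.2,z)
S=lambda x,y,z: onz("scene",200+x/3.6,135+y/3.6,z)
c=[T(133,467,12),T(268,490,12),T(328,92,12),T(198,72,12)]
print("base",*c, np.linalg.norm(c[0]-c[1]),np.linalg.norm(c[1]-c[2]),np.linalg.norm(c[0]-c[3]))
n=(c[0]+c[1])/2;f=(c[2]+c[3])/2; d=f-n; yaw=np.arctan2(d[1],d[0]); print("yaw",np.degrees(yaw)); 
u=np.array([np.cos(yaw),np.sin(yaw),0]); o=(n+f)/2-20*u
print("origin",o,"push",o-104*u,"vial exp",o-20*u, "pin",o+80*u)
print("vial",T(240,308,99),S(310,143,99)); print("pin",T(258,163,86),S(188,190,86)); print("key",T(575,463,52),S(263,60,52))
print("jar",T(0,465,70),S(528,218,70)); print("loose",T(18,363,75),S(453,237,75))
print("green",T(414,290,75),S(217,118,75)); print("green2",T(73,265,75))
print("plate top corners T",T(172,428,85),T(252,445,85), "S",S(385,123,85),S(416,160,85))
E
```

```text
base [490.6 -86.   12. ] [ 477.3 -176.1   12. ] [ 754.2 -218.9   12. ] [ 766.5 -128.8   12. ] 91.01936132034768 280.2069978149839 279.21861204812177
yaw -8.795591765590324
origin [ 602.4 -149.4   12. ] push [ 499.6 -133.5   12. ] vial exp [ 582.6 -146.3   12. ] pin [ 681.4 -161.6   12. ]
vial [ 583.1 -145.3   99. ] [ 585.8 -139.7   99. ]
pin [ 681.3 -158.9   86. ] [ 685.  -153.5   86. ]
key [ 495.5 -368.2   52. ] [ 499.5 -359.8   52. ]
jar [483.7   3.2  70. ] [487.4   5.4  70. ]
loose [548.8  -6.8  75. ] [552.4  -1.5  75. ]
green [ 602.3 -260.7   75. ] [ 605.2 -253.4   75. ]
green2 [613.6 -41.   75. ]
plate top corners T [ 508.  -104.3   85. ] [ 498.4 -154.6   85. ] S [ 507.6 -151.7   85. ] [520.9 -90.7  85. ]
```

Loaded shuttle is the right-hand station. The vial in its nest is amber with a cap at (387,193), and both green look-alikes stand on the bench. The base measures 280 x 91 mm, the yaw is -8.8°, and the vial and pin land where the drawing says, so I'll go ahead. The tool z axis will point along the push, with the fingers shut.

```bash
cat > go.py <<'E'
import sys,numpy as np
from workcell import state
from scipy.spatial.transform import Rotation as Ro
def go(x,y,z,yaw=None):
    s=state(); R=Ro.from_euler("xyz",s["ee_rot"],degrees=True).as_matrix()
    d=R.T@(np.array([x,y,z])-s["ee_pos"])/10
    print("t",round(s["time_s"],2),"pos",s["ee_pos"].round(1),"rot",s["ee_rot"].round(2),"F",s["force"].round(1),"shift",d.round(2),"turn",None if yaw is None else round(s["ee_rot"][2]-yaw,2),"w",round(s["gripper_width"],1))
if __name__=="__main__": go(*map(float,sys.argv[1:]))
E
python3 go.py 449.2 -125.7 200 -98.8
```

```text
t 0.1 pos [ 222.6 -529.7  213.2] rot [-90.     0.09 -67.21] F [-1.  0. -0.] shift [-28.47   1.37  36.54] turn 31.59 w 91.2
```

```bash
python3 -m handwheel '[[0,[-2.85,0.14,3.65],3.2],[0,[-5.7,0.28,7.3],6.4],[0,[-8.55,0.4,10.95],9.5],[0,[-11.4,0.55,14.6],12.6],[0,[-14.2,0.7,18.3],15.8],[0,[-17.1,0.8,21.9],19],[0,[-19.9,1,25.6],22.1],[0,[-22.8,1.1,29.2],25.3],[0,[-25.6,1.25,32.9],28.4],[0,[-28.5,1.4,36.5],31.6]]' 10; python3 go.py 449.2 -125.7 55 -98.8
```

```text
time_s: 1.1
ee_pos: [449.2, -123.7, 199.5]
ee_rot: [-90.0, 0.1, -98.9]
force: [0.2, -0.9, -0.2]
gripper_width: 14.1
t 1.1 pos [ 449.2 -123.7  199.5] rot [-9.005e+01  7.000e-02 -9.894e+01] F [ 0.2 -0.9 -0.2] shift [ 0.22 14.45  0.05] turn -0.14 w 14.1
```

```bash
python3 -m handwheel '[[0,[0.2,2.4,0],0],[0,[0.2,4.8,0],0],[0,[0.2,7.2,0],0],[0,[0.2,9.6,0],0],[0,[0.2,12,0],0],[0,[0.2,13.5,0],0],[0,[0.2,14.45,0],0],[0,[0.2,14.45,0],0],[0,[0.2,14.45,0],0]]'
python3 - <<'E'
from go import go
from h import *
import cv2
go(499.6-.988*18,-133.5+.153*18,55,-98.8)
for n in ("top","wrist"): cv2.imwrite(f"pics/{n}1.png",cv2.cvtColor(vision.grab_frame(n),cv2.COLOR_RGB2BGR))
E
```

```text
time_s: 2.0
ee_pos: [449.1, -125.6, 55.3]
ee_rot: [-90.0, 0.1, -98.9]
force: [0.2, -0.2, 0.1]
gripper_width: 0.5
t 2.0 pos [ 449.1 -125.6   55.3] rot [-9.001e+01  7.000e-02 -9.894e+01] F [ 0.2 -0.2  0.1] shift [0.   0.03 3.31] turn -0.14 w 0.5
```

View pics/top1.png

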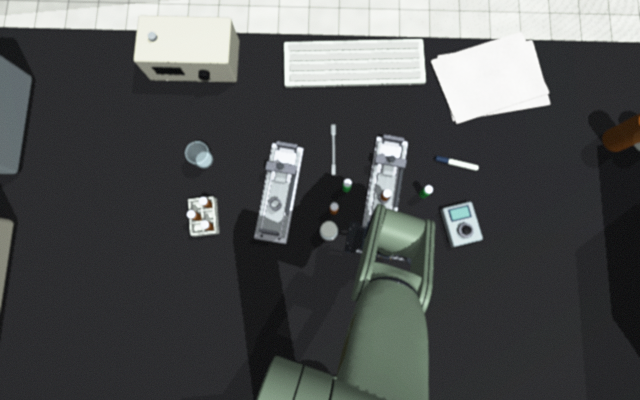

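View pics/wrist1.png

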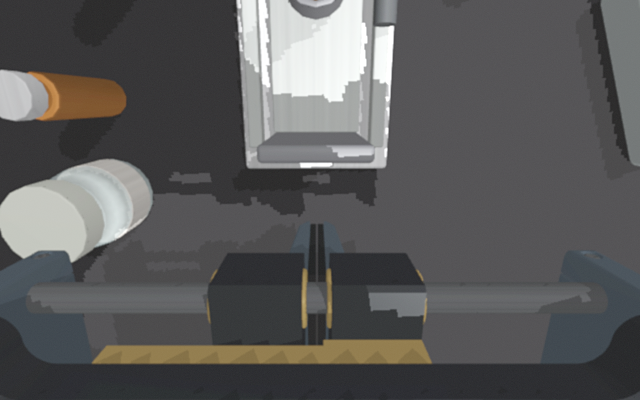

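The shut fingers (~317,230) are centred on the push plate (258–375), in line with it. I'll move forward to contact first.

```bash
python3 -m handwheel '[[0,[0,0,1],0],[0,[0,0,2],0],[0,[0,0,2.6],0],[0,[0,0,3.2],0],[0,[0,0,3.6],0],[0,[0,0,3.9],0],[0,[0,0,4.2],0],[0,[0,0,4.5],0],[0,[0,0,4.5],0]]'; python3 -c "
from h import *;import cv2
cv2.imwrite('pics/w2.png',cv2.cvtColor(vision.grab_frame('wrist'),cv2.COLOR_RGB2BGR))"
```

```text
time_s: 3.0
ee_pos: [491.8, -132.3, 55.4]
ee_rot: [-90.2, 0.1, -98.9]
force: [-5.4, 0.9, 2.1]
gripper_width: 0.5
```

View pics/w2.png

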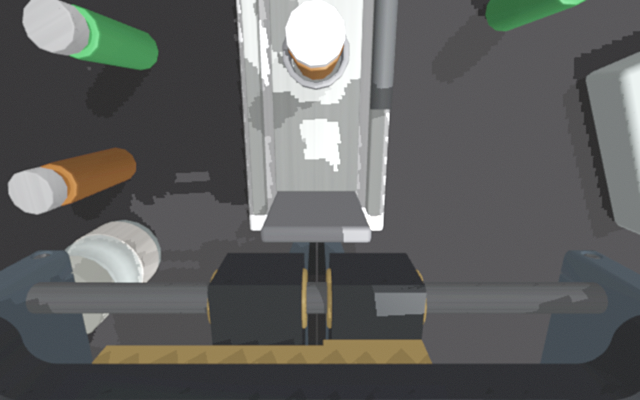

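The fingers are on the plate with 5.5 N, which matches the spring, and the vial is standing in the nest at (315,40). I'll push on in.

```bash
python3 -m handwheel '[[0,[0,0,0.6],0],[0,[0,0,1.2],0],[0,[0,0,1.8],0],[0,[0,0,2.4],0],[0,[0,0,3],0],[0,[0,0,3.5],0],[0,[0,0,4],0],[0,[0,0,4.5],0],[0,[0,0,4.9],0],[0,[0,0,5.2],0]]'
```

```text
time_s: 4.05
ee_pos: [540.6, -139.7, 54.9]
ee_rot: [-90.6, 0.1, -98.9]
force: [-7.4, 0.8, 4.9]
gripper_width: 0.5
```

```bash
python3 -m handwheel '[[0,[0,0,0.3],0],[0,[0,0,0.6],0],[0,[0,0,0.8],0],[0,[0,0,1],0],[0,[0,0,1],0]]'
```

```text
time_s: 4.55
ee_pos: [544.0, -140.2, 54.5]
ee_rot: [-91.4, 0.1, -98.9]
force: [-15.5, 0.8, 12.2]
gripper_width: 0.3
```

The TCP advanced only 3.4 of 10 mm and the force went from 7 to 15.5 N, so it is on the end stop, about 60 mm past contact at x≈484. I'll hold briefly and look.

```bash
python3 -m handwheel '[[0,[0,0,0.3],0],[0,[0,0,0.3],0],[0,[0,0,0.3],0]]';  python3 -c "
from h import *;import cv2
cv2.imwrite('pics/w3.png',cv2.cvtColor(vision.grab_frame('wrist'),cv2.COLOR_RGB2BGR))"
```

```text
time_s: 4.85
ee_pos: [543.7, -140.1, 54.4]
ee_rot: [-91.8, 0.1, -98.9]
force: [-8.7, 0.3, 6.3]
gripper_width: 0.6
```

View pics/w3.png

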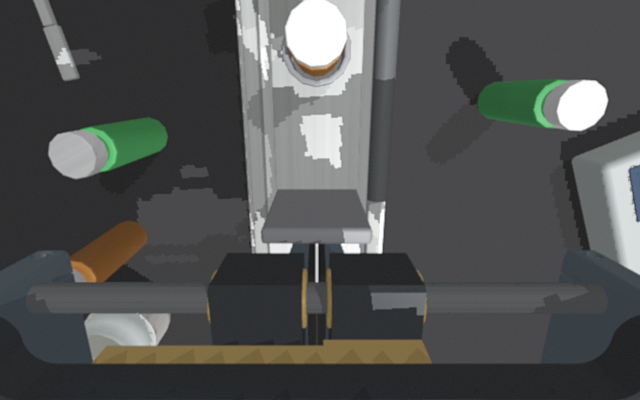

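At the end stop: 15 N at x=544.0 against 8.7 N at 543.7, so it is hard up. The vial is upright at (317,35). Now let go by drawing straight back.

```bash
python3 -m handwheel '[[0,[0,0,-0.6],0],[0,[0,0,-1.4],0],[0,[0,0,-2.2],0],[0,[0,0,-3],0],[0,[0,0,-4],0],[0,[0,0,-5],0],[0,[0,0,-5.5],0],[0,[0,0,-6],0],[0,[0,0,-6],0],[0,[0,0,-6],0]]';  python3 -c "
from h import *;import cv2
cv2.imwrite('pics/w4.png',cv2.cvtColor(vision.grab_frame('wrist'),cv2.COLOR_RGB2BGR))
a=vision.grab_frame('scene')[135:290,200:420]
cv2.imwrite('pics/s4.png',cv2.cvtColor(cv2.resize(a,None,fx=3.6,fy=3.6,interpolation=cv2.INTER_CUBIC),cv2.COLOR_RGB2BGR))"
```

```text
time_s: 5.9
ee_pos: [484.9, -130.9, 56.4]
ee_rot: [-91.7, 0.1, -98.9]
force: [0.3, 0.3, -0.8]
gripper_width: 0.7
```

View pics/w4.png

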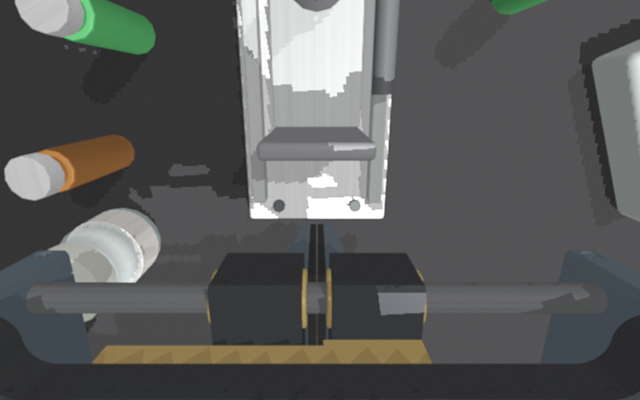

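View pics/s4.png

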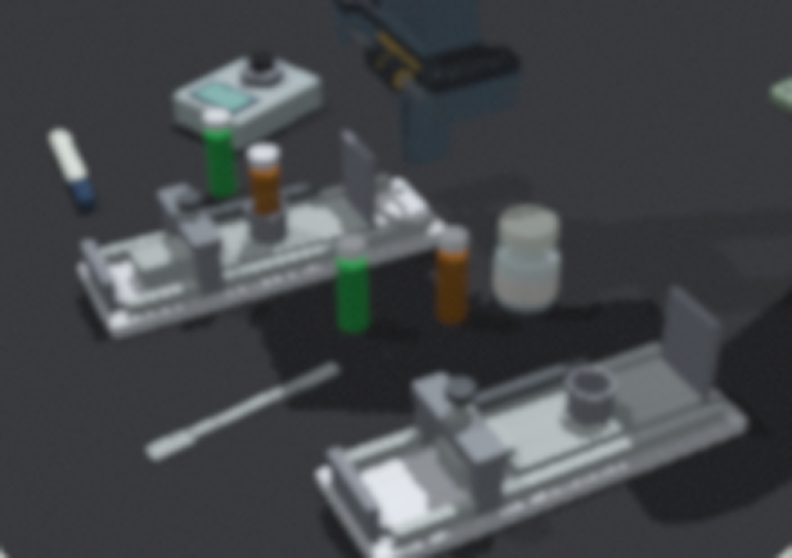

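Latched: the pin head now sits lower on the bridge (scene crop 185,200), the plate is about half-way, the vial is upright in the nest, and the fingers are free with ~0 N. I'll check the travel numerically and work out the way to the key.

Run:
```python
from h import *
from go import go
S=lambda x,y,z: onz("scene",200+x/3.6,135+y/3.6,z)
d=S(264,153,99)-S(310,143,99);print("travel vial",np.linalg.norm(d))
go(484.9,-130.9,160,-98.8); go(496,-367,160,-98.8)
```

```text
travel vial 37.09963625599707
t 6.0 pos [ 484.9 -130.9   56.3] rot [-91.74   0.14 -98.89] F [ 0.2 -0.2 -0.2] shift [ -0.03 -10.37  -0.32] turn -0.09 w 0.8
t 6.0 pos [ 484.9 -130.9   56.3] rot [-91.74   0.14 -98.89] F [ 0.2 -0.2 -0.2] shift [ 23.13 -10.57   4.42] turn -0.09 w 0.8
```

The travel measures 37 mm, so it is latched. Next: up, across, and stop short of the key for a wrist look.

```bash
python3 -m handwheel '[[0,[0,-3,-0.5],0],[0,[0,-6,-1],0],[0,[0,-9,-1.5],0],[0,[2,-10.5,-2],0],[0,[6,-10.5,-2.5],0],[0,[10,-10.5,-2.6],0],[0,[14,-10.5,-2.6],0],[0,[18,-10.5,-2.6],0],[0,[21.5,-10.5,-2.6],0],[0,[23.1,-10.5,-2.6],0]]'
python3 -m handwheel '[[0,[0,3,0],0],[0,[0,5,0],0],[0,[0,5,0],0],[0,[0,5,0],0]]'
python3 - <<'E'
from h import *
from go import go
import cv2
go(496,-367,110,-98.8)
m=vision.camera_model("wrist"); im=vision.grab_frame('wrist')
cv2.imwrite('pics/w5.png',cv2.cvtColor(im,cv2.COLOR_RGB2BGR))
print(proj("wrist",(496,-367,52),m)); print(m)
E
```

```text
time_s: 7.0
ee_pos: [426.3, -358.7, 161.2]
ee_rot: [-91.7, 0.1, -99.0]
force: [1.0, 0.4, -0.2]
gripper_width: 0.5
time_s: 7.4
ee_pos: [425.3, -358.1, 111.5]
ee_rot: [-91.7, 0.1, -99.0]
force: [0.3, -0.2, 0.5]
gripper_width: 0.7
t 7.4 pos [ 425.3 -358.1  111.5] rot [-91.72   0.11 -99.  ] F [ 0.3 -0.2  0.5] shift [-0.23 -0.07  7.13] turn -0.2 w 0.7
(np.float64(314.8635659104816), np.float64(109.59086858404414))
{'fov_y': 61.12078169902394, 'cx': 316.3712374084922, 'cy': 199.61589442636358, 'extrinsics': array([[-1.55995275e-01, -9.87755917e-01, -1.92945845e-03,
        -2.86019852e+02],
       [ 9.39854826e-01, -1.47828806e-01, -3.07927834e-01,
        -4.45448849e+02],
       [ 3.03872311e-01, -4.98486979e-02,  9.51407760e-01,
        -4.40323358e+02],
       [ 0.00000000e+00,  0.00000000e+00,  0.00000000e+00,
         1.00000000e+00]])}
```

View pics/w5.png

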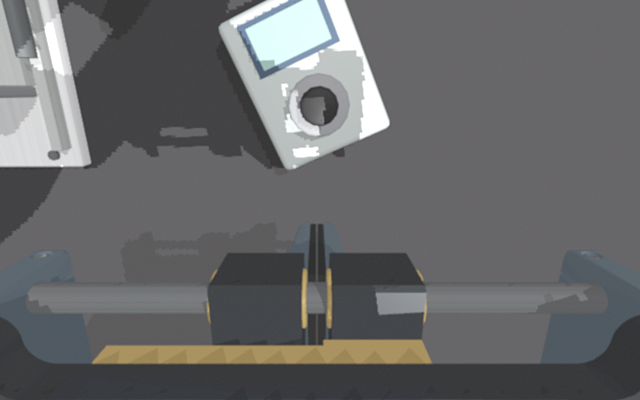

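The start key appears at (319,104) in the wrist view, against (315,110) predicted. That is about 3 mm off, so the two agree.

Run:
```python
from h import *
from go import go
print(onz("wrist",319,104,52)); go(498,-368,62,-98.8)
```

```text
[ 499.56969763 -370.67256446   52.        ]
t 7.45 pos [ 425.7 -358.5  112.2] rot [-9.163e+01  5.000e-02 -9.900e+01] F [ 0.4 -0.3 -0. ] shift [-0.18  4.81  7.43] turn -0.2 w 0.7
```

```bash
python3 -m handwheel '[[0,[-0.05,0,2.5],0],[0,[-0.1,0,5],0],[0,[-0.1,0,7.45],0],[0,[-0.1,1.6,7.45],0],[0,[-0.1,3.2,7.45],0],[0,[-0.1,4.5,7.45],0],[0,[-0.1,4.8,7.45],0],[0,[-0.1,4.8,7.45],0]]'; python3 go.py 498 -368.5 46
```

```text
time_s: 8.25
ee_pos: [498.2, -368.8, 62.4]
ee_rot: [-91.6, 0.0, -99.0]
force: [0.2, 1.4, 0.7]
gripper_width: 0.5
t 8.25 pos [ 498.2 -368.8   62.4] rot [-9.162e+01  5.000e-02 -9.899e+01] F [0.2 1.4 0.7] shift [-0.02  1.64  0.02] turn None w 0.5
```

```bash
python3 -m handwheel '[[0,[0,0.4,0],0],[0,[0,0.8,0],0],[0,[0,1.1,0],0],[0,[0,1.4,0],0],[0,[0,1.65,0],0],[0,[0,1.75,0],0],[0,[0,1.8,0],0],[0,[0,1.8,0],0]]'
```

```text
time_s: 9.05
ee_pos: [498.2, -369.0, 46.3]
ee_rot: [-91.5, -0.0, -99.0]
force: [-2.0, 1.8, 10.9]
gripper_width: 1.0
```

The TCP is at z 46.3 with 10.9 N, above the 5 N key spring, so the key is on its stop. Now lift off and check.

```bash
python3 -m handwheel '[[0,[0,-1,0],0],[0,[0,-3,0],0],[0,[0,-6,0],0],[0,[0,-9,-1],0],[0,[0,-11,-4],0],[0,[0,-12,-8],0],[0,[0,-12,-10],0],[0,[0,-12,-10],0],[0,[0,-12,-10],0]]'
python3 - <<'E'
from h import *
import cv2
b=lambda a:cv2.cvtColor(cv2.resize(a,None,fx=3.6,fy=3.6,interpolation=cv2.INTER_CUBIC),cv2.COLOR_RGB2BGR)
cv2.imwrite('pics/s6.png',b(vision.grab_frame('scene')[135:290,200:420]))
cv2.imwrite('pics/t6.png',cv2.cvtColor(vision.grab_frame('top'),cv2.COLOR_RGB2BGR))
E
```

```text
time_s: 9.95
ee_pos: [402.9, -354.1, 169.2]
ee_rot: [-91.5, -0.0, -99.0]
force: [1.2, -0.0, -0.1]
gripper_width: 0.5
```

View pics/s6.png

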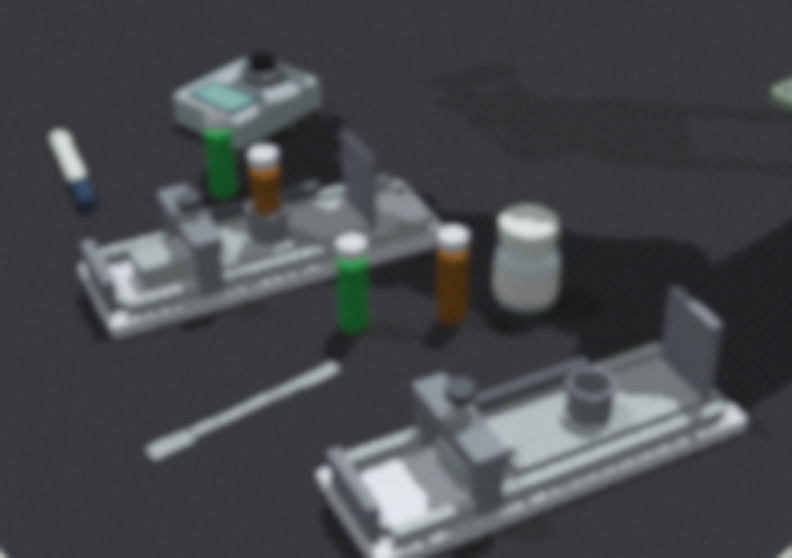

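View pics/t6.png

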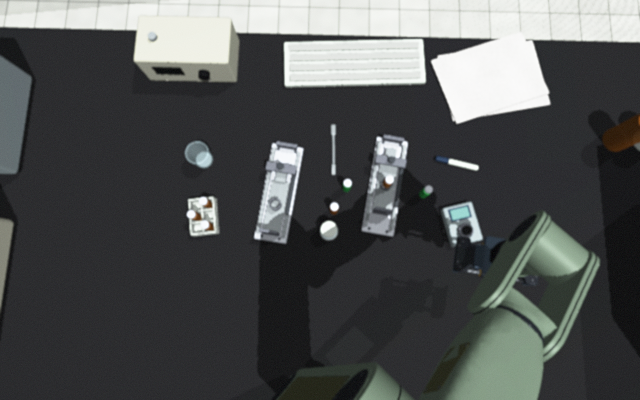

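Shuttle latched, vial standing (scene crop 264,155), key up (262,62), spare shuttle and bystanders unmoved, and the robot clear. Handing in.

```bash
python3 -c "
from workcell import job
print(job.job_done())"
```

```text
the job is handed in; nothing more can be done
None
```

I pushed the loaded (right-hand) shuttle in to its end stop, let it spring back onto the stop pin, then pressed the start key and released it. I handed the job in at about 10 s; it reports no verdict.

- **Push:** the shuttle stopped about 60 mm past contact, where the force rose to 15.5 N against a hard stop. I judged full travel from the stop and the force, not from a direct measurement of the joint.
- **Latch:** after release the vial had moved 37 mm in the scene picture (38 mm expected) and the pin head sat lower. The force on the tool was about 0 N. The 8 mm pin drop was judged by eye only.
- **Key:** the fingertips went down to z = 46.3 mm with 10.9 N, which is fully down given the 52 mm top and 6 mm travel. In the last picture the key was up again.
- **End state:** in the last pictures the vial stood in its nest, the empty shuttle was out, the bystanders had not visibly moved, and the robot was clear of everything.
- **Disagreements:** the scene camera read positions 4–9 mm off from the top camera. I trusted the top camera, which the wrist views confirmed to about 4 mm. The tool also tilted about 1.7° under the push and kept that tilt, with no visible effect.

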